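# Trip the till drawer's hidden latch and open the drawer

## Task

The till drawer is locked shut. Pick up the screwdriver and push its shaft straight into the small round release hole in the front of the drawer box until the hidden latch lets go and the drawer springs part-way out; then lay the screwdriver down flat on the counter and pull the drawer fully open to its stop. Leave the jigger, the nozzle, the brush, the sugar tub, the sweet bar and the pen where they are.

Things in the scene. Friction and masses are not known exactly. Their poses are not given: they have to be found in the camera images.
- till_box: Grey steel box fixed to the counter, 180 deep (x) x 190 wide (y) x 90 mm high; a card reader, 41 mm high, is fixed on its top, from 80 mm behind the front face backwards. Origin on the counter under the middle of the front face; x points into the box, y left, z up. Front: flush dark drawer front without handle at y = -29 to 87 mm; fixed plate with the release hole at y = -91 to -31 mm.
- release_hole (a point): Centre of the release hole's mouth in the front face (till_box frame: 0, -66, 55 mm). Axes as till_box: x points straight into the hole. The hole is 15 mm wide through a 6 mm plate, ringed by a steel bezel. 36 mm behind the front face stands the hidden latch's flat push pad, 28 wide and 40 mm high, centred behind the hole.
- latch (a joint): Angle of the hidden latch lever, rad: 0 locking, frees the drawer at about 0.25, stop at 0.45; springs back. Pushed by its pad behind the release hole: a shaft tip touches the pad 36 mm behind the front face, frees the drawer at 42 to 45 mm, with about 4 to 6 N, and stops dead at about 48 mm.
- drawer (a joint): How far the drawer is out, m: 0 shut, slides towards till_box -x. When the latch lets go, a spring pushes it out to about 0.06 within half a second; there it stays, and can be drawn on against light friction (1 N and some damping) to its stop at 0.11. Beer taps hang over the rear of the counter, beyond x = 0.60 and 0.34 m or more above it.
- drawer_edge (a point): Middle of the top edge of the drawer's front panel, 78 mm above the counter; moves with the drawer; axes as till_box. Panel 14 mm thick (7 mm either side of this point along x), 116 mm wide. The tray behind is open-topped: first compartment 60 mm (x) by 100 mm (y), floor 17 mm above the counter. With the drawer 0.06 out, 46 mm of it lies clear of the box: fingers can reach in behind the panel.
- driver_handle (a point): Middle of the handle of the loose cross screwdriver (about 75 g, 192 mm long), on its axis, 12 mm above the counter. The handle, up to 27 mm wide and 24 mm thick, runs from 45 mm on the tip side of this point to 51 mm beyond it; the shaft is 96 mm long, 6 mm thick. Local y points along the axis from tip to handle, z up as it lies.
- driver_tip (a point): Tip of the screwdriver's shaft, on its axis, 141 mm from driver_handle towards local -y; same axes.
- jigger_mid (a point): Bystander: double steel jigger standing upright, 45 mm wide, 87 mm high; its centre.
- nozzle_mid (a point): Bystander: chromed tap nozzle standing upright, 29 mm wide, 62 mm high; its centre.
- brush_mid (a point): Bystander: tap brush lying flat, 175 mm long along its local y, 22 mm thick; its middle.
- tub_mid (a point): Bystander: round sugar tub standing upright, 72 mm wide, 72 mm high; its centre.
- bar_mid (a point): Bystander: sweet bar in a wrapper lying flat, 147 mm long along its local y, 43 mm wide; its middle.
- pen_mid (a point): Bystander: ball pen lying flat, 139 mm long along its local y, 10 mm wide; its middle.

How it is judged:
By the outcome, as a careful person would: the job done as asked, in the order asked, and still so for the second after the job is handed in, with the robot touching nothing.
It also fails if it takes over 64 s, if anything falls off the work surface, if the arm or the gripper's body presses on something with over 40 N, if the wrist force passes 120 N, or if a joint passes its speed limit or range.

## Robot

A 7-joint arm with a two-finger parallel gripper is mounted at the origin on a cart in front of the work surface, level with it; the furniture and walls round the work are solid. World frame = base frame: x ahead of the robot, y to its left, z up, the work surface at z = 0. Lengths are in m, angles in rad, forces in N, time in s.
With the tool pointing down it reaches from about 0.35 to 0.9 m from the base axis. Payload 19.9 kg.
Tool frame: the origin (TCP) lies between the finger pads; the fingertips stand tips_ahead ahead of it and the grasp point (between the pads) lies 6 mm ahead of it (tips_ahead is the distance from the TCP to the fingertips, in m); z points along the fingers, y is the line along which they close (so a half turn about z gives the same grasp; the last joint's range is limited). The gripper opens to 94 mm and grips with 3 to 60 N. Pads are 16 mm wide; open, the fingers measure 119 mm over their backs; the gripper's body (75 mm by 177 mm) begins 78 mm behind the grasp point.
Start: joints at [-1.28, 0.417, -0.01, 1.614, 0.005, 1.111, -0.053], TCP at [0.204, 0.591, 0.23] pointing down, gripper open.
Joint ranges: [-2.81, 2.81], [-0.39, 2.02], [-1.27, 1.25], [0.06, 2.57], [-1.19, 4.33], [0.19, 2], [-2.82, 2.82]. Speed limits (rad/s): [1.89, 1.89, 2.39, 2.39, 3.01, 3.01, 3.01].

## Interface

Orientations are given as a unit quaternion [x, y, z, w].
In Python, from workcell import * gives the robot as it stands.
- The arm moves only by the shell command python3 -m jog 'ROWS'. ROWS is a JSON object of lists of equal length, an entry for each row: "offset": the shift along the world's x, y, z normalised to -1 to 1, where 1 is 0.6 m, a list of three; "roll": the turn about the world's z normalised to -1 to 1, where 1 is 360 degrees; "gripper": the opening, from 0 (shut) to 1 (fully open). A call has 1 to 20 rows; each row is the pose to reach, as a shift and turn from the pose commanded when the call began, turning the shorter way round; what a row does not reach only later rows make up. A row lasts 1/8 s, in which the tool goes at most 62.5 mm and 10.7 degrees, less where a joint would pass 70% of its speed; a pose out of reach is approached as far as the arm can. A call with a number of a shift or a turn outside -1 to 1 is refused whole. A call with a gripper value outside its range is refused whole. The fingers move at their own pace and stop on an object; the grip force is fixed at half the most. Time passes only in rows, so rows that repeat a pose let the fingers close. It gives the time, the measured TCP pose, the force, the opening and the grip force at its end, in the units of the state.
- state(): the state, without advancing time (a new reading comes with each control period).
- get_image(name): name is "scene" or "top" or "wrist"; returns the picture (384x512x3 uint8, red, green, blue); there is no depth.
- get_calibration(name): a dict with "vfov" (degrees; the focal length in pixels is half the picture's height over the tangent of half this angle, whatever the lens; pixels are square), "cx", "cy" (the principal point, pixels), "rvec" (rotation vector, rad) and "tvec" (3), from world to camera coordinates, as OpenCV has them; the wrist camera has in their place "mount" (4x4, takes a point from camera to tool coordinates, whose origin is the TCP and whose axes are the flange's). Camera axes: x right, y down, z forward; pixel columns grow to the right and rows downward; lengths in m; the calibration is good to about 2 mm. A picture is of the moment at which its call begins: read the wrist's pose just before it. get_calibration takes no time and is no camera call.
- sign_off(): hands the job in; it is judged then, once.
The state is a dict: "time_s": time; "joint_pos": joint angles; "joint_velocities": joint speeds; "joint_efforts": joint torques, N m; "tool_pos": TCP position; "tool_rot": TCP orientation; "contact_force": force on the tool from outside, world axes, zero at the start; "wrist_torque": the same for the moment, N m; "finger_gap": finger opening in m; "gripper_force": force on a finger pad.
Only numpy, scipy, OpenCV 4.12 (cv2) and the standard library are available. Lean on these libraries where they do the work, as an engineer would, in place of code of your own. Each camera call takes 0.05 s, during which the arm holds its last target. There are 200 camera calls.

## Working session

There is one attempt and no reset: what is moved stays moved. The work goes in short steps, Python scripts to look and compute and a shell command to move; the robot and the scene stay as the last step left them, time stands still between calls to the robot, and variables do not carry over. Pictures are saved under pics/ and viewed, at most 10 in all, crops included, and the job is handed in when it is done.

```bash
mkdir -p pics; ls; python3 - <<'E'
from workcell import *
import cv2
s=state();print({k:s[k] for k in('time_s','tool_pos','tool_rot','finger_gap','contact_force')})
try: print(tips_ahead)
except Exception as e: print(e)
for n in("top","scene","wrist"):
    print(n,get_calibration(n)); cv2.imwrite(f"pics/{n}0.png",get_image(n)[:,:,::-1])
E
```

```text
pics
{'time_s': 0.0, 'tool_pos': array([0.203474  , 0.59056781, 0.22981387]), 'tool_rot': array([ 1.65124926e-01,  9.86272452e-01, -6.35848967e-04, -7.13129009e-05]), 'finger_gap': 0.09412198546358969, 'contact_force': array([-0.80117301, -0.0717681 , -0.68412858])}
0.025
top {'vfov': 57.48547474483432, 'cx': 255.86559005887145, 'cy': 189.06037777644508, 'rvec': array([ 2.12671686, -2.12393834,  0.15208903]), 'tvec': array([-0.00616379,  0.52173213,  1.03831981])}
scene {'vfov': 51.47027612152625, 'cx': 256.1069019965058, 'cy': 190.25560761789114, 'rvec': array([ 2.03010282, -1.01159776,  0.47682897]), 'tvec': array([-0.33783728,  0.30927421,  0.76473422])}
wrist {'vfov': 58.41532788515058, 'cx': 255.95089068350148, 'cy': 196.50097475979138, 'mount': array([[-9.40337088e-04, -9.61337629e-01, -2.75370801e-01,
         8.01598014e-02],
       [ 9.99999529e-01, -9.70724885e-04, -2.59369712e-05,
         4.55545974e-04],
       [-2.42375103e-04, -2.75370696e-01,  9.61338089e-01,
        -1.53843817e-01],
       [ 0.00000000e+00,  0.00000000e+00,  0.00000000e+00,
         1.00000000e+00]])}
```

View pics/top0.png

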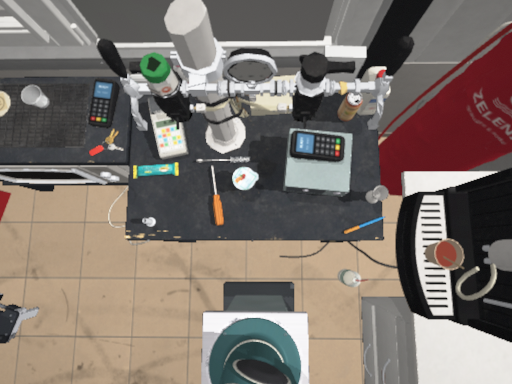

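View pics/scene0.png

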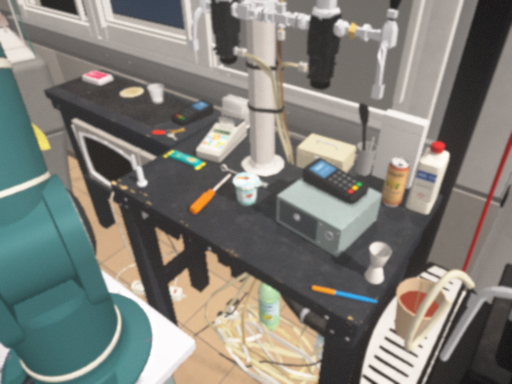

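The top view shows the driver at (213–218, 165–223) with its tip away from the robot. The box front is at row ~193, cols 286–352. I'll enlarge this for exact pixels.

```bash
cat > h.py <<'E'
from workcell import *
import cv2,numpy as np
from scipy.spatial.transform import Rotation as R
def cam(n,s=None):
    c=get_calibration(n);f=192/np.tan(np.radians(c['vfov']/2))
    if n!='wrist':
        M=cv2.Rodrigues(c['rvec'])[0].T;return f,c['cx'],c['cy'],M,-M@c['tvec']
    s=s or state();T=R.from_quat(s['tool_rot']).as_matrix();m=c['mount']
    return f,c['cx'],c['cy'],T@m[:3,:3],T@m[:3,3]+s['tool_pos']
def px(k,u,v,z):
    f,cx,cy,M,o=k;d=M@np.array([(u-cx)/f,(v-cy)/f,1]);return o+d*(z-o[2])/d[2]
def proj(k,p):
    f,cx,cy,M,o=k;q=M.T@(np.array(p)-o);return q[0]/q[2]*f+cx,q[1]/q[2]*f+cy
E
python3 - <<'E'
import cv2
i=cv2.imread('pics/top0.png')[120:245,185:395]
cv2.imwrite('pics/c0.png',cv2.resize(i,None,fx=3.8,fy=3.8,interpolation=cv2.INTER_CUBIC))
E
```

```text
(no output)
```

View pics/c0.png

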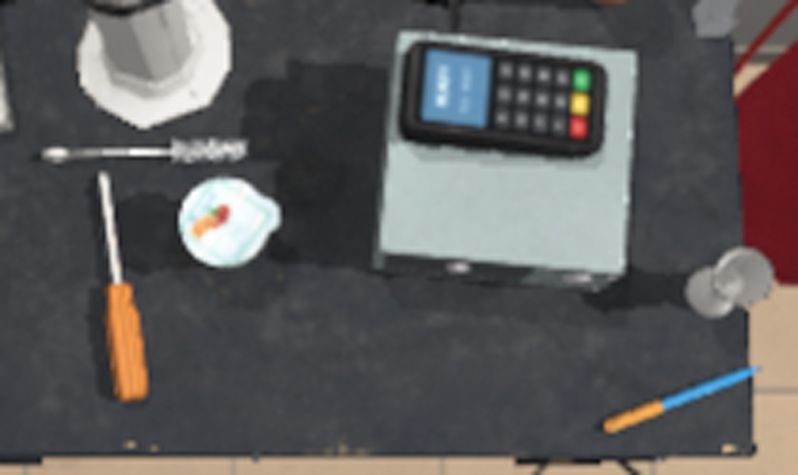

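The enlarged crop shows the driver tip at (103,173), handle front (119,284) and handle end (133,400). The box's top front corners are at (383,268) and (625,275), its back corners at (400,32) and (636,50).

```bash
python3 - <<'E'
from h import *
k=cam('top')
for n,x,y,z in [('tip',103,173,.012),('hstart',119.5,284,.015),('hend',133,400,.015),('FL',382,267,.09),('FR',625,275,.09),('BL',400,32,.09),('BR',637,50,.09),('tub',222,222,.072),('jig',735,280,.05),('nozzle',(149-185)*3.8,(221-120)*3.8,.03),('brushL',42,153,.01),('brushR',245,150,.01),('edge',400,457,0)]:
    print(n,px(k,185+x/3.8,120+y/3.8,z).round(4))
T=R.from_quat(state()['tool_rot']).as_matrix();print(T.round(3))
E
```

```text
tip [0.6039 0.1366 0.012 ]
hstart [0.5082 0.1201 0.015 ]
hend [0.4118 0.1068 0.015 ]
FL [ 0.5103 -0.0939  0.09  ]
FR [ 0.504 -0.281  0.09 ]
BL [ 0.7004 -0.1103  0.09  ]
BR [ 0.6846 -0.2978  0.09  ]
tub [0.5495 0.0316 0.072 ]
jig [ 0.5061 -0.3782  0.05  ]
nozzle [0.4237 0.3259 0.03  ]
brushL [0.622  0.1895 0.01  ]
brushR [0.6242 0.0162 0.01  ]
edge [ 0.3663 -0.1127  0.    ]
[[-0.945  0.326 -0.   ]
 [ 0.326  0.945 -0.001]
 [-0.    -0.001 -1.   ]]
```

```bash
python3 -m jog '{"offset":[[0.43,-0.795,-0.05],[0.43,-0.795,-0.05],[0.43,-0.795,-0.05],[0.43,-0.795,-0.05],[0.43,-0.795,-0.05],[0.43,-0.795,-0.05],[0.43,-0.795,-0.05],[0.43,-0.795,-0.05],[0.43,-0.795,-0.05],[0.43,-0.795,-0.05],[0.43,-0.795,-0.05],[0.43,-0.795,-0.05],[0.43,-0.795,-0.05],[0.43,-0.795,-0.05]],"roll":[0.077,0.077,0.077,0.077,0.077,0.077,0.077,0.077,0.077,0.077,0.077,0.077,0.077,0.077],"gripper":[1,1,1,1,1,1,1,1,1,1,1,1,1,1]}'
python3 - <<'E'
from h import *
s=state();print(s['time_s'],s['tool_pos'],R.from_quat(s['tool_rot']).as_matrix().round(4).tolist())
i=get_image('wrist')[:,:,::-1];cv2.imwrite('pics/w1.png',cv2.resize(i,(768,576)))
E
```

```text
time_s: 1.9
tool_pos: [0.4614, 0.1143, 0.2005]
tool_rot: [-0.076, 0.997, -0.0, 0.0]
contact_force: [-0.1, -0.1, -1.1]
finger_gap: 0.0944
gripper_force: 0.0
1.9 [0.461443   0.11432219 0.20047453] [[-0.9883, -0.1523, 0.0001], [-0.1523, 0.9883, 0.0], [-0.0001, -0.0, -1.0]]
```

View pics/w1.png

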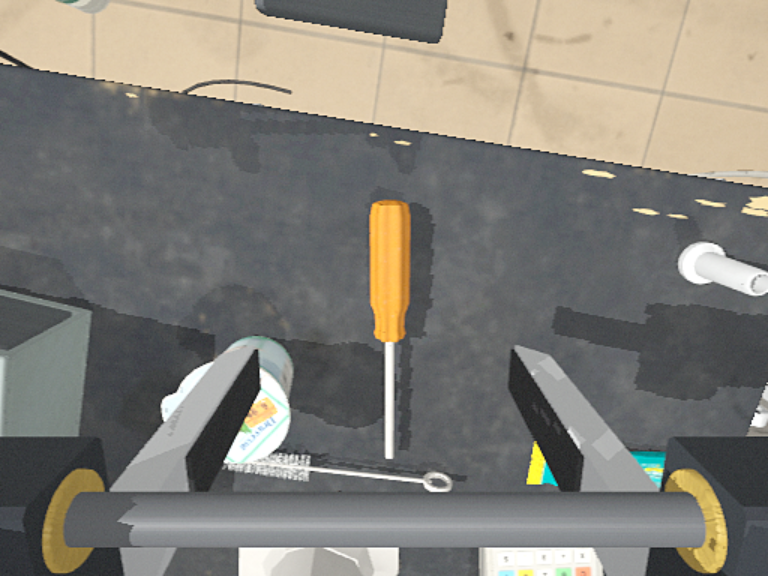

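The wrist view shows the driver aligned with the tool: handle end (390,203), handle front (390,340), tip (389,458).

```bash
python3 - <<'E'
from h import *
k=cam('wrist')
P={n:px(k,x/1.5,y/1.5,z) for n,x,y,z in [('tip',389.5,459,.012),('hs',390,341,.012),('he',390,202,.012),('tubtopfar',262,400,.072)]}
for n in P:print(n,P[n].round(4))
d=P['tip']-P['he'];print(np.linalg.norm(d),np.degrees(np.arctan2(d[1],d[0])))
c=P['tip']-d/np.linalg.norm(d)*.141;print('handle',c,((c-state()['tool_pos'])/.6).round(4))
E
```

```text
tip [0.6072 0.1411 0.012 ]
hs [0.5124 0.1267 0.012 ]
he [0.416  0.1116 0.012 ]
tubtopfar [0.539  0.0517 0.072 ]
0.19338159689556159 8.763023072877319
handle [0.46780363 0.11959884 0.012     ] [ 0.0106  0.009  -0.3141]
```

```bash
python3 -m jog '{"offset":[[0.0105,0.009,-0.1],[0.0105,0.009,-0.2],[0.0105,0.009,-0.26],[0.0105,0.009,-0.2875],[0.0105,0.009,-0.2875],[0.0105,0.009,-0.2875],[0.0105,0.009,-0.2875],[0.0105,0.009,-0.2875],[0.0105,0.009,-0.2875],[0.0105,0.009,-0.2875],[0.0105,0.009,-0.2875]],"roll":[0,0,0,0,0,0,0,0,0,0,0],"gripper":[1,1,1,1,1,0,0,0,0,0,0]}'
```

```text
time_s: 3.32
tool_pos: [0.4679, 0.1193, 0.0279]
tool_rot: [-0.076, 0.997, -0.0, 0.0]
contact_force: [-0.4, 0.4, -0.2]
finger_gap: 0.0378
gripper_force: 0.0
```

```bash
python3 -m jog '{"offset":[[0,0,0],[0,0,0],[0,0,0],[0,0,0]],"roll":[0,0,0,0],"gripper":[0,0,0,0]}'; python3 -m jog '{"offset":[[0,0,0.03],[0,0,0.1],[0,0,0.2],[-0.02,-0.05,0.3],[-0.1,-0.15,0.37],[-0.23,-0.25,0.37],[-0.23,-0.34,0.37],[-0.23,-0.43,0.37],[-0.23,-0.532,0.37],[-0.23,-0.532,0.37],[-0.23,-0.532,0.37]],"roll":[0,0,0,0,-0.01,-0.02,-0.037,-0.037,-0.037,-0.037,-0.037],"gripper":[0,0,0,0,0,0,0,0,0,0,0]}'
python3 - <<'E'
from h import *
s=state();print(s['tool_pos'])
i=get_image('wrist')[:,:,::-1];cv2.imwrite('pics/w2.png',cv2.resize(i,(768,576)))
j=get_image('scene')[:,:,::-1];cv2.imwrite('pics/s2.png',cv2.resize(j[160:265,250:400],None,fx=5,fy=5,interpolation=cv2.INTER_CUBIC))
E
```

```text
time_s: 3.82
tool_pos: [0.4679, 0.1193, 0.0279]
tool_rot: [-0.076, 0.997, -0.0, 0.0]
contact_force: [-0.5, -1.0, 0.1]
finger_gap: 0.0256
gripper_force: 30.0
time_s: 5.2
tool_pos: [0.3294, -0.2015, 0.2499]
tool_rot: [0.042, 0.999, -0.0, 0.0]
contact_force: [0.5, 0.6, -1.9]
finger_gap: 0.0252
gripper_force: 30.0
[ 0.32937555 -0.20148106  0.24994402]
```

View pics/w2.png

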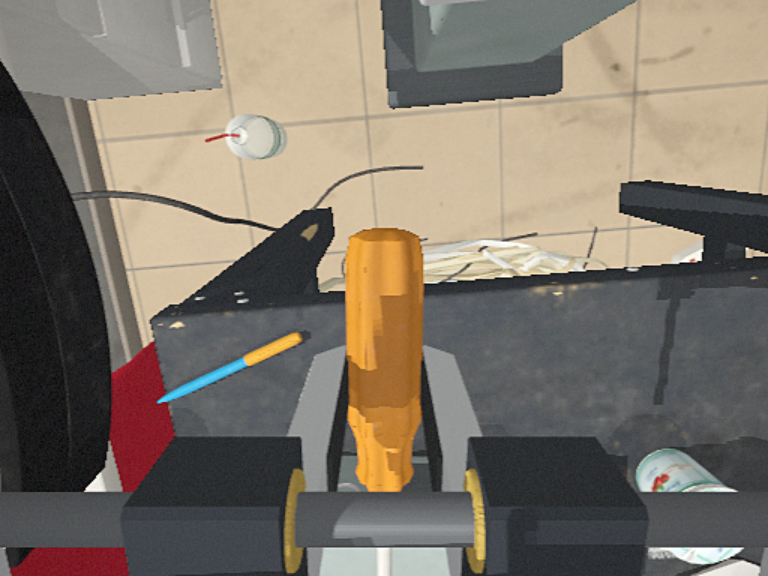

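The wrist view shows the driver held straight (handle centre at col 385), but the box is hidden behind the gripper. The scene crop should show the face.

View pics/s2.png

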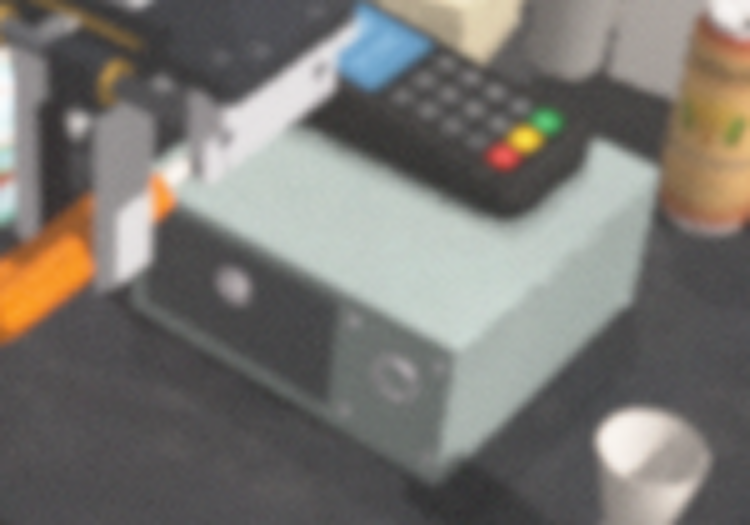

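The scene crop shows the release hole at (395,378), the top front-right corner at (456,350), the bottom front-right at (435,480) and the top back-right at (657,178). I'll fit the box pose from both views.

```bash
python3 - <<'E'
from h import *
from scipy.optimize import least_squares
kt,ks=cam('top'),cam('scene')
S=[(395,378,0,-66,55),(456,350,0,-95,90),(435,478,0,-95,0),(657,178,180,-95,90),(632,300,180,-95,0),(135,297,0,95,0),(333,355,0,-30,45)]
T=[(382,267,0,95,90),(625,275,0,-95,90),(400,32,180,95,90),(637,50,180,-95,90)]
obs=[(ks,250+(a+.5)/5-.5,160+(b+.5)/5-.5,p) for a,b,*p in S]+[(kt,185+(a+.5)/3.8-.5,120+(b+.5)/3.8-.5,p) for a,b,*p in T]
def W(q,p):
    p=np.array(p)/1000;c,s=np.cos(q[2]),np.sin(q[2]);return [q[0]+c*p[0]-s*p[1],q[1]+s*p[0]+c*p[1],p[2]]
def res(q,o=obs):return np.ravel([np.subtract(proj(k,W(q,p)),(u,v)) for k,u,v,p in o])
for nm,o in(('all',obs),('scene',obs[:7]),('top',obs[7:])):
    r=least_squares(res,[.507,-.187,-.07],loss='soft_l1',args=(o,));print(nm,r.x[:2].round(4),np.degrees(r.x[2]).round(2),np.array(W(r.x,(0,-66,55))).round(4));print(r.fun.reshape(-1,2).round(1).tolist())
E
```

```text
all [ 0.5159 -0.1835] -5.74 [ 0.5093 -0.2492  0.055 ]
[[0.2, 0.3], [0.2, 0.6], [0.2, 2.8], [0.8, -1.9], [-0.2, 0.8], [-0.5, 2.9], [-0.3, 0.8], [-1.4, -4.7], [-0.7, -0.5], [-0.7, -0.9], [-0.2, 0.1]]
scene [ 0.5194 -0.1814] -6.37 [ 0.5121 -0.247   0.055 ]
[[-0.0, -0.8], [-0.1, -0.4], [-0.2, 1.8], [1.1, -2.3], [0.1, 0.3], [-0.1, 1.7], [-0.4, -0.3]]
top [ 0.5126 -0.1874] -4.65 [ 0.5072 -0.2532  0.055 ]
[[-0.1, -3.0], [0.7, 0.1], [-0.6, 0.6], [0.0, 0.5]]
```

```bash
python3 - <<'E'
from h import *
from scipy.optimize import least_squares
kt,ks=cam('top'),cam('scene')
S=[(395,378,0,-66,55),(456,352,0,-95,90),(657,178,180,-95,90),(333,355,0,-30,45)]
T=[(386,254,0,95,90),(626,274,0,-95,90),(400,32,180,95,90),(637,50,180,-95,90)]
obs=[(ks,250+(a+.5)/5-.5,160+(b+.5)/5-.5,p) for a,b,*p in S]+[(kt,185+(a+.5)/3.8-.5,120+(b+.5)/3.8-.5,p) for a,b,*p in T]
def W(q,p):
    p=np.array(p)/1000;c,s=np.cos(q[2]),np.sin(q[2]);return [q[0]+c*p[0]-s*p[1],q[1]+s*p[0]+c*p[1],p[2]]
def res(q,o=obs):return np.ravel([np.subtract(proj(k,W(q,p)),(u,v)) for k,u,v,p in o])
for nm,o in(('all',obs),('scene',obs[:4]),('top',obs[4:])):
    r=least_squares(res,[.507,-.187,-.07],args=(o,));print(nm,r.x[:2].round(4),np.degrees(r.x[2]).round(2),np.array(W(r.x,(0,-66,55))).round(4));print(r.fun.reshape(-1,2).round(1).tolist())
    x=r.x if nm=='all' else None
E
```

```text
all [ 0.5143 -0.1849] -5.51 [ 0.508  -0.2506  0.055 ]
[[0.4, 0.9], [0.5, 0.8], [0.9, -1.5], [-0.1, 1.4], [-2.0, -0.6], [-0.4, 0.2], [-0.5, -0.3], [0.0, 0.5]]
scene [ 0.5162 -0.1828] -6.34 [ 0.509  -0.2484  0.055 ]
[[-0.2, 0.2], [-0.2, 0.2], [1.0, -1.5], [-0.6, 0.7]]
top [ 0.514  -0.1883] -4.73 [ 0.5086 -0.254   0.055 ]
[[-0.8, -0.1], [0.7, -0.1], [-0.3, 0.1], [0.4, 0.1]]
```

```bash
python3 -m jog '{"offset":[[0,-0.057,0],[0,-0.057,-0.1],[0,-0.057,-0.2],[0.015,-0.057,-0.29],[0.03,-0.057,-0.298],[0.03,-0.057,-0.298],[0.03,-0.057,-0.298]],"roll":[-0.0014,-0.0014,-0.0014,-0.0014,-0.0014,-0.0014,-0.0014],"gripper":[0,0,0,0,0,0,0]}'
python3 - <<'E'
from h import *
ks,kt=cam('scene'),cam('top')
j=get_image('scene')[:,:,::-1];a=cv2.resize(j[190:270,260:360],None,fx=7,fy=7,interpolation=cv2.INTER_CUBIC)
t=get_image('top')[:,:,::-1];b=cv2.resize(t[160:240,280:380],None,fx=5,fy=5,interpolation=cv2.INTER_CUBIC)
cv2.imwrite('pics/s3.png',a);cv2.imwrite('pics/t3.png',b)
E
```

```text
time_s: 6.18
tool_pos: [0.349, -0.2342, 0.0731]
tool_rot: [0.044, 0.999, -0.0, 0.002]
contact_force: [0.0, 0.3, -0.1]
finger_gap: 0.0253
gripper_force: 30.0
```

View pics/s3.png

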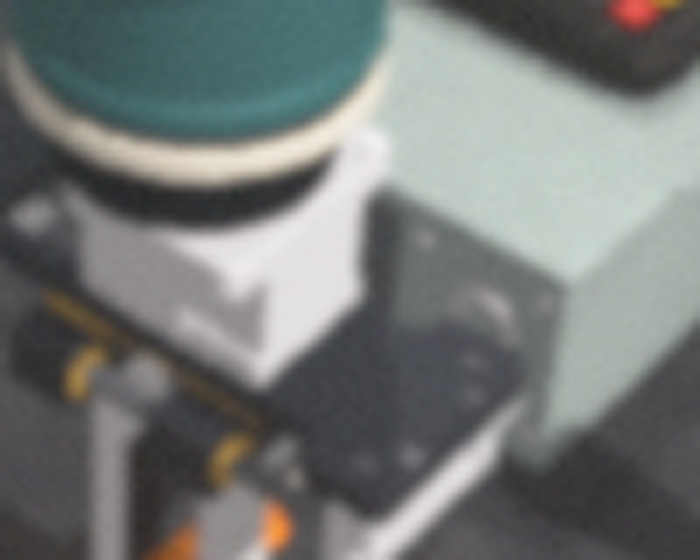

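View pics/t3.png

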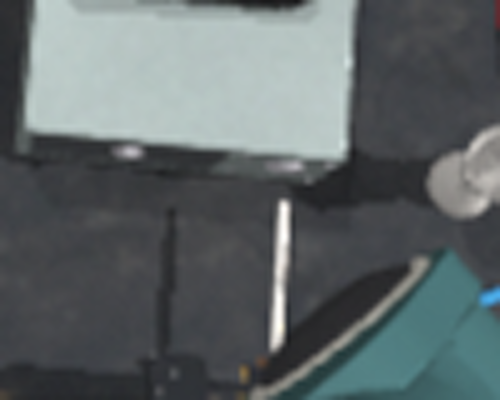

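The scene view is blocked by the arm. The top crop shows the shaft tip at (285,200), shaft base at (277,347), and the hole's bezel at about (287,166). The box front edge runs (30,133)→(350,160).

```bash
python3 - <<'E'
from h import *
s=state();T=R.from_quat(s['tool_rot']).as_matrix();print(s['tool_pos'],T.round(4).tolist(),s['joint_pos'].round(3))
kt=cam('top')
q=lambda x,y,z:px(kt,280+(x+.5)/5-.5,160+(y+.5)/5-.5,z)
tip,base,hole=q(285,200,.057),q(277.5,347,.057),q(287,166,.055)
a,b=q(30,133,.09),q(350,160,.09)
ang=lambda d:np.degrees(np.arctan2(d[1],d[0]))
print(tip,base,hole,'shaft yaw',ang(tip-base),'edge yaw',ang(a-b)-90,np.linalg.norm(a-b),'mid',(a+b)/2)
tipc=s['tool_pos']-T[:,0]*.141;print('tip pred',tipc)
for y in(-4.8,-5.3):
  c,sn=np.cos(np.radians(y)),np.sin(np.radians(y));d=hole-tip;print(y,c*d[0]+sn*d[1],-sn*d[0]+c*d[1])
E
python3 - <<'E'
import cv2
i=cv2.imread('pics/t3.png')[100:260,180:380]
cv2.imwrite('pics/t3c.png',cv2.resize(i,None,fx=3,fy=3))
E
```

```text
[ 0.34870639 -0.23408222  0.07269871] [[-0.996, 0.0888, 0.0032], [0.0888, 0.996, -0.0002], [-0.0032, 0.0001, -1.0]] [-0.043  0.367  0.649  2.248 -0.381  0.628  2.368]
[ 0.48704442 -0.2496057   0.057     ] [ 0.39875773 -0.24211073  0.057     ] [ 0.50812162 -0.25195078  0.055     ] shaft yaw -4.852406605686599 edge yaw -4.948041735971884 0.18786561134729166 mid [ 0.51433718 -0.18786567  0.09      ]
tip pred [ 0.48914829 -0.24660698  0.07314816]
-4.8 0.021199510127971468 -0.0005731591707520414
-5.3 0.02120370460943451 -0.00038813906892719557
```

View pics/t3c.png

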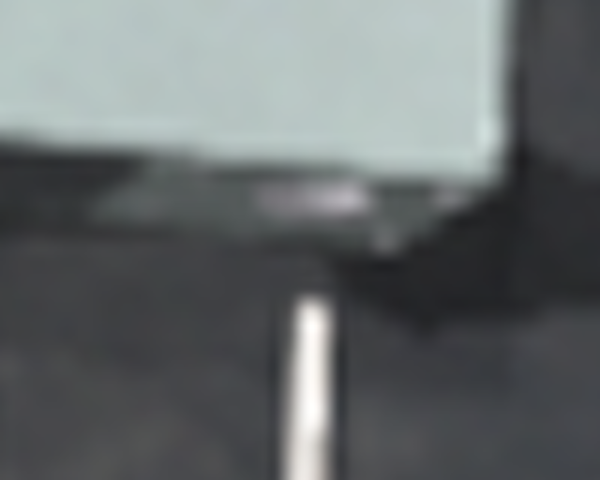

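```bash
python3 -m jog '{"offset":[[0,0,0],[0,0,0]],"roll":[0,0],"gripper":[0,0]}'; python3 -c "
from h import *
s=state();T=R.from_quat(s['tool_rot']).as_matrix();print(s['tool_pos'],T.round(4).tolist(),s['joint_pos'].round(3))"
```

```text
time_s: 6.52
tool_pos: [0.3481, -0.2341, 0.0715]
tool_rot: [0.045, 0.999, -0.0, 0.0]
contact_force: [-0.1, -0.6, -1.3]
finger_gap: 0.0255
gripper_force: 30.0
[ 0.34808071 -0.23407925  0.0715346 ] [[-0.996, 0.0891, 0.0009], [0.0891, 0.996, -0.0001], [-0.0009, -0.0, -1.0]] [-0.042  0.37   0.648  2.248 -0.382  0.627  2.369]
```

```bash
python3 -m jog '{"offset":[[0.015,-0.0013,0],[0.03,-0.0026,0],[0.04,-0.0035,0],[0.05,-0.0044,0],[0.06,-0.0052,0],[0.075,-0.0065,0],[0.075,-0.0065,0]],"roll":[0,0,0,0,0,0,0],"gripper":[0,0,0,0,0,0,0]}'
```

```text
time_s: 7.4
tool_pos: [0.3935, -0.2381, 0.0711]
tool_rot: [0.044, 0.999, -0.0, 0.0]
contact_force: [-0.4, 0.4, -0.2]
finger_gap: 0.0255
gripper_force: 30.0
```

```bash
python3 -m jog '{"offset":[[0.01,-0.0009,0],[0.02,-0.0017,0],[0.025,-0.0022,0],[0.025,-0.0022,0]],"roll":[0,0,0,0],"gripper":[0,0,0,0]}'; python3 -m jog '{"offset":[[0.003,-0.0003,0],[0.006,-0.0005,0],[0.006,-0.0005,0]],"roll":[0,0,0],"gripper":[0,0,0]}'
```

```text
time_s: 7.9
tool_pos: [0.4078, -0.2393, 0.071]
tool_rot: [0.045, 0.999, -0.0, -0.0]
contact_force: [-0.9, -0.1, -1.0]
finger_gap: 0.0252
gripper_force: 30.0
time_s: 8.28
tool_pos: [0.4114, -0.2397, 0.0711]
tool_rot: [0.045, 0.999, -0.0, -0.0]
contact_force: [-4.7, -0.7, -2.0]
finger_gap: 0.0251
gripper_force: 30.1
```

```bash
python3 -m jog '{"offset":[[0.003,-0.0003,0],[0.005,-0.0004,0],[0.005,-0.0004,0],[0.005,-0.0004,0]],"roll":[0,0,0,0],"gripper":[0,0,0,0]}'; python3 - <<'E'
from h import *
t=get_image('top')[:,:,::-1];b=cv2.resize(t[160:240,280:380],None,fx=5,fy=5,interpolation=cv2.INTER_CUBIC)
a=cv2.imread('pics/t3.png');print(np.abs(a.astype(int)-b)[120:190,30:200].mean())
E
```

```text
time_s: 8.78
tool_pos: [0.4146, -0.2399, 0.0712]
tool_rot: [0.045, 0.999, -0.0, 0.0]
contact_force: [-4.0, -0.9, -2.0]
finger_gap: 0.025
gripper_force: 30.1
14.12249299719888
```

```bash
python3 -m jog '{"offset":[[0.002,-0.0002,0],[0.004,-0.0003,0],[0.004,-0.0003,0],[0.004,-0.0003,0]],"roll":[0,0,0,0],"gripper":[0,0,0,0]}'; python3 - <<'E'
from h import *
t=get_image('top')[:,:,::-1];b=cv2.resize(t[160:240,280:380],None,fx=5,fy=5,interpolation=cv2.INTER_CUBIC)
a=cv2.imread('pics/t3.png');print(np.abs(a.astype(int)-b)[120:190,30:200].mean());cv2.imwrite('pics/t4.png',b)
E
```

```text
time_s: 9.32
tool_pos: [0.4169, -0.2401, 0.0712]
tool_rot: [0.045, 0.999, -0.0, 0.0]
contact_force: [-3.8, -2.4, -0.9]
finger_gap: 0.0254
gripper_force: 30.2
14.14983193277311
```

View pics/t4.png

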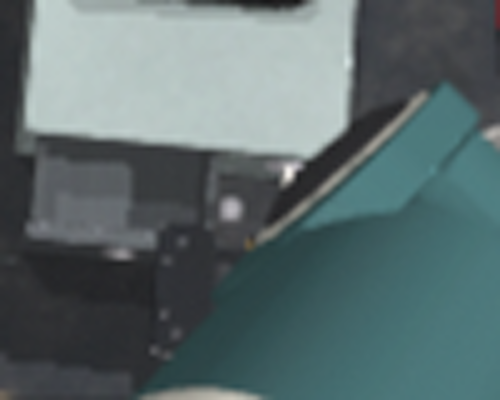

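The top crop shows the drawer sprung out: its panel edge is at about row 235, against row ~150 when shut. Now I'll withdraw straight back, lift, and carry the driver back to the free spot.

```bash
python3 -m jog '{"offset":[[-0.03,0.0026,0],[-0.07,0.0061,0],[-0.116,0.0102,0],[-0.116,0.0102,0],[-0.116,0.0102,0],[-0.116,0.0102,0.1],[-0.116,0.0102,0.2],[-0.1,0.05,0.3],[-0.05,0.15,0.3],[0,0.25,0.3],[0.03,0.35,0.3],[0.063,0.45,0.3],[0.063,0.55,0.3],[0.063,0.608,0.3],[0.063,0.608,0.3],[0.063,0.608,0.3]],"roll":[0,0,0,0,0,0,0,0,0,0,0.01,0.03,0.0385,0.0385,0.0385,0.0385],"gripper":[0,0,0,0,0,0,0,0,0,0,0,0,0,0,0,0]}'; python3 -c "
from h import *
s=state();print(s['tool_pos'],R.from_quat(s['tool_rot']).as_matrix().round(4)[:2,1])"
```

```text
time_s: 11.38
tool_pos: [0.455, 0.1246, 0.2512]
tool_rot: [-0.076, 0.997, -0.0, 0.0]
contact_force: [0.0, -0.7, -1.3]
finger_gap: 0.0257
gripper_force: 30.0
[0.45504469 0.12455026 0.25117295] [-0.1521  0.9884]
```

```bash
python3 -m jog '{"offset":[[0,0,-0.1],[0,0,-0.2],[0,0,-0.3],[0,0,-0.34],[0,0,-0.36],[0,0,-0.37],[0,0,-0.37],[0,0,-0.37]],"roll":[0,0,0,0,0,0,0,0],"gripper":[0,0,0,0,0,0,0,0]}'
```

```text
time_s: 12.38
tool_pos: [0.4552, 0.1249, 0.03]
tool_rot: [-0.076, 0.997, 0.0, 0.001]
contact_force: [-0.0, 0.4, -1.1]
finger_gap: 0.0252
gripper_force: 30.0
```

```bash
python3 -m jog '{"offset":[[0,0,-0.0015],[0,0,-0.0015],[0,0,-0.0015]],"roll":[0,0,0],"gripper":[0,0,0]}';  python3 -m jog '{"offset":[[0,0,0],[0,0,0],[0,0,0],[0,0,0],[0,0,0],[0,0,0.03],[0,0,0.1],[0,0,0.2],[0,0,0.286],[0,0,0.286],[0,0,0.286]],"roll":[0,0,0,0,0,0,0,0,0,0,0],"gripper":[0.65,0.65,0.65,0.65,0.65,0.65,0.65,0.65,0.65,0.65,0.65]}'
python3 - <<'E'
from h import *
s=state();print(s['tool_pos'])
k=cam('wrist');i=get_image('wrist')
h=cv2.cvtColor(i,cv2.COLOR_RGB2HSV);m=cv2.inRange(h,(5,150,90),(22,255,255))
n,l,st,c=cv2.connectedComponentsWithStats(m)
for a in np.argsort(-st[1:,4])[:3]+1:
    ys,xs=np.where(l==a);print(st[a],c[a]);
    if st[a,4]>300:
        P=np.array([px(k,x,y,.012)[:2] for x,y in zip(xs,ys)]);w,v=np.linalg.eigh(np.cov(P.T));d=v[:,1]*np.sign(v[0,1]);t=(P-P.mean(0))@d
        print('centre',P.mean(0),'yaw',np.degrees(np.arctan2(d[1],d[0])),'extent',t.min(),t.max())
E
```

```text
time_s: 12.75
tool_pos: [0.4547, 0.1248, 0.0283]
tool_rot: [-0.076, 0.997, -0.0, 0.0]
contact_force: [-0.1, -0.2, -1.6]
finger_gap: 0.0256
gripper_force: 30.0
time_s: 14.12
tool_pos: [0.4544, 0.1248, 0.1994]
tool_rot: [-0.076, 0.997, 0.0, -0.0]
contact_force: [-0.7, 0.3, -0.3]
finger_gap: 0.0608
gripper_force: 0.0
[0.45436256 0.12481634 0.19944655]
[ 242  127   28   95 2322] [255.74031008 171.65073213]
centre [0.44662821 0.1237545 ] yaw 8.567293909068594 extent -0.04506023922192464 0.05250021726450617
[117 365  12   2  17] [122.94117647 365.29411765]
[113 339   4  10  11] [114.90909091 343.63636364]
```

The driver lies flat at yaw 8.6°. Next I'll locate the drawer panel along the box axis numerically.

```bash
python3 - <<'E'
from h import *
k=cam('top');g=cv2.GaussianBlur(cv2.cvtColor(get_image('top'),cv2.COLOR_RGB2GRAY),(1,1),0).astype(np.float32)
q=(.5143,-.187,np.radians(-5))
c,s=np.cos(q[2]),np.sin(q[2])
def pr(y,xs,z):
    p=np.array([proj(k,(q[0]+c*x-s*y,q[1]+s*x+c*y,z)) for x in xs],np.float32)
    return cv2.remap(g,p[:,:1].copy(),p[:,1:].copy(),cv2.INTER_LINEAR).ravel().astype(int)
xs=np.arange(-.09,.011,.004)
print((xs*1000).astype(int).tolist())
for y in(-.02,0,.029,.05,.07):print(y,pr(y,xs,.078).tolist())
# lateral profile on panel
ys=np.arange(-.06,.11,.006);print((ys*1000).round().astype(int).tolist())
p=np.array([proj(k,(q[0]-c*.053-s*y,q[1]-s*.053+c*y,.078)) for y in ys],np.float32)
print(cv2.remap(g,p[:,:1].copy(),p[:,1:].copy(),cv2.INTER_LINEAR).ravel().astype(int).tolist())
E
```

```text
[-90, -86, -81, -77, -73, -69, -65, -61, -57, -53, -49, -45, -41, -37, -33, -29, -25, -21, -17, -13, -9, -5, -1, 2, 6, 10]
-0.02 [61, 62, 63, 64, 63, 69, 69, 77, 102, 101, 82, 77, 77, 74, 74, 76, 80, 80, 80, 77, 86, 88, 80, 124, 189, 191]
0 [63, 63, 62, 62, 63, 54, 49, 82, 110, 105, 85, 73, 73, 73, 67, 60, 59, 59, 58, 58, 58, 58, 60, 112, 180, 194]
0.029 [61, 63, 63, 64, 62, 49, 107, 100, 108, 109, 91, 77, 75, 79, 79, 70, 69, 68, 67, 63, 59, 59, 60, 109, 179, 196]
0.05 [60, 60, 63, 63, 59, 46, 48, 62, 102, 115, 112, 107, 106, 106, 101, 92, 91, 92, 92, 88, 66, 60, 61, 115, 188, 193]
0.07 [63, 60, 61, 61, 54, 40, 48, 67, 100, 109, 107, 106, 106, 106, 106, 95, 91, 92, 93, 87, 67, 60, 61, 89, 177, 194]
[-60, -54, -48, -42, -36, -30, -24, -18, -12, -6, 0, 6, 12, 18, 24, 30, 36, 42, 48, 54, 60, 66, 72, 78, 84, 90, 96, 102, 108]
[71, 71, 69, 71, 70, 70, 85, 100, 109, 101, 101, 102, 103, 114, 107, 106, 102, 106, 118, 109, 108, 105, 109, 115, 108, 83, 45, 46, 46]
```

```bash
python3 -m jog '{"offset":[[0,-0.1,0],[0,-0.2,0],[0.03,-0.3,0],[0.065,-0.4,0],[0.065,-0.4907,0],[0.065,-0.4907,0],[0.065,-0.4907,0],[0.065,-0.4907,0],[0.065,-0.4907,0]],"roll":[0,-0.02,-0.0382,-0.0382,-0.0382,-0.0382,-0.0382,-0.0382,-0.0382],"gripper":[0,0,0,0,0,0,0,0,0]}'; python3 -m jog '{"offset":[[0,0,-0.06],[0,0,-0.12],[0,0,-0.15],[0,0,-0.18],[0,0,-0.199],[0,0,-0.199],[0,0,-0.199]],"roll":[0,0,0,0,0,0,0],"gripper":[0,0,0,0,0,0,0]}'
```

```text
time_s: 15.35
tool_pos: [0.4938, -0.1687, 0.1997]
tool_rot: [0.043, 0.999, 0.0, -0.0]
contact_force: [-0.1, -0.7, -0.3]
finger_gap: 0.0003
gripper_force: 0.0
time_s: 16.23
tool_pos: [0.494, -0.1699, 0.081]
tool_rot: [0.044, 0.999, -0.0, 0.0]
contact_force: [-0.3, -0.4, 0.4]
finger_gap: 0.0007
gripper_force: 0.0
```

```bash
python3 -m jog '{"offset":[[-0.01,0.0009,0],[-0.02,0.0017,0],[-0.03,0.0026,0],[-0.04,0.0035,0],[-0.05,0.0044,0],[-0.06,0.0052,0],[-0.07,0.0061,0],[-0.08,0.007,0],[-0.09,0.0078,0],[-0.096,0.0084,0],[-0.096,0.0084,0]],"roll":[0,0,0,0,0,0,0,0,0,0,0],"gripper":[0,0,0,0,0,0,0,0,0,0,0]}';python3 -m jog '{"offset":[[-0.005,0.0004,0],[-0.008,0.0007,0],[-0.008,0.0007,0]],"roll":[0,0,0],"gripper":[0,0,0]}'
```

```text
time_s: 17.6
tool_pos: [0.4357, -0.1647, 0.0804]
tool_rot: [0.044, 0.999, 0.0, -0.0]
contact_force: [0.2, -0.1, -0.5]
finger_gap: 0.0007
gripper_force: 0.0
time_s: 17.98
tool_pos: [0.4311, -0.1642, 0.0804]
tool_rot: [0.044, 0.999, -0.0, -0.0]
contact_force: [-0.7, -0.3, -0.3]
finger_gap: 0.0
gripper_force: 0.0
```

```bash
for i in 1 2; do python3 -m jog '{"offset":[[-0.003,0.0003,0],[-0.006,0.0005,0],[-0.006,0.0005,0]],"roll":[0,0,0],"gripper":[0,0,0]}'|grep -E "pos|contact"; done
```

```text
tool_pos: [0.4293, -0.1641, 0.0809]
contact_force: [10.4, -0.3, -4.6]
tool_pos: [0.4263, -0.1642, 0.0817]
contact_force: [3.9, 1.2, 21.6]
```

```bash
python3 -m jog '{"offset":[[0.01,-0.0009,0],[0.014,-0.0012,0],[0.014,-0.0012,0]],"roll":[0,0,0],"gripper":[0,0,0]}'; cat > prof.py <<'E'
from h import *
s=state();print(s['tool_pos'],R.from_quat(s['tool_rot']).as_matrix().round(3)[:,2])
k=cam('top');g=cv2.cvtColor(get_image('top'),cv2.COLOR_RGB2GRAY).astype(np.float32)
q=(.5143,-.187,np.radians(-5));c,s=np.cos(q[2]),np.sin(q[2])
xs=np.arange(-.15,.011,.004);print((xs*1000).astype(int).tolist())
for y in(-.02,0,.05,.07,.08):
    p=np.array([proj(k,(q[0]+c*x-s*y,q[1]+s*x+c*y,.078)) for x in xs],np.float32)
    print(y,cv2.remap(g,p[:,:1].copy(),p[:,1:].copy(),cv2.INTER_LINEAR).ravel().astype(int).tolist())
E
python3 prof.py
```

```text
time_s: 19.1
tool_pos: [0.4342, -0.1649, 0.0817]
tool_rot: [0.044, 0.999, -0.0, 0.002]
contact_force: [1.5, 0.7, 26.6]
finger_gap: 0.0007
gripper_force: 18.4
[ 0.4341988  -0.16493916  0.08173309] [ 0.003 -0.001 -1.   ]
[-150, -146, -142, -137, -133, -129, -125, -121, -117, -113, -109, -105, -101, -97, -93, -89, -85, -81, -77, -73, -69, -65, -61, -57, -53, -49, -45, -41, -37, -33, -29, -25, -21, -17, -13, -9, -5, -1, 2, 6, 10]
-0.02 [104, 104, 104, 103, 103, 102, 102, 102, 101, 101, 100, 99, 98, 98, 98, 97, 97, 96, 96, 95, 94, 94, 93, 93, 92, 91, 90, 89, 89, 88, 87, 85, 84, 83, 83, 83, 88, 91, 94, 97, 103]
0 [99, 98, 97, 98, 97, 97, 96, 96, 96, 95, 95, 94, 93, 92, 91, 91, 91, 89, 90, 89, 87, 86, 85, 84, 83, 82, 81, 80, 78, 77, 76, 76, 94, 110, 112, 112, 112, 111, 111, 111, 109]
0.05 [83, 83, 81, 80, 79, 77, 76, 76, 75, 74, 73, 72, 70, 68, 66, 64, 64, 64, 64, 63, 64, 63, 61, 61, 63, 75, 100, 110, 84, 50, 41, 41, 41, 42, 52, 67, 64, 60, 114, 189, 194]
0.07 [73, 72, 71, 69, 67, 66, 64, 64, 63, 63, 64, 63, 63, 61, 61, 60, 60, 59, 56, 53, 51, 51, 52, 51, 51, 52, 51, 51, 51, 54, 75, 63, 61, 61, 61, 61, 62, 61, 89, 178, 194]
0.08 [67, 65, 64, 63, 63, 64, 63, 63, 62, 62, 61, 60, 59, 65, 59, 54, 51, 52, 50, 51, 52, 51, 52, 51, 51, 51, 56, 60, 52, 55, 69, 68, 65, 67, 67, 67, 66, 63, 98, 179, 195]
```

```bash
python3 -m jog '{"offset":[[0,0,0.003],[0,0,0.006],[0,0,0.01],[0,0,0.01]],"roll":[0,0,0,0],"gripper":[0,0,0,0]}'
```

```text
time_s: 19.65
tool_pos: [0.4323, -0.1643, 0.0865]
tool_rot: [0.044, 0.999, 0.0, -0.0]
contact_force: [-0.9, 0.0, -0.1]
finger_gap: 0.0003
gripper_force: 0.0
```

```bash
python3 -m jog '{"offset":[[0,0,0.06],[0,0,0.15],[0,0.1,0.2],[0,0.2,0.2],[0,0.3,0.2],[0,0.4,0.2],[0,0.4,0.2]],"roll":[0,0,0,0,0,0,0],"gripper":[0,0,0,0,0,0,0]}'; python3 prof.py
```

```text
time_s: 20.52
tool_pos: [0.4319, 0.0794, 0.2062]
tool_rot: [0.041, 0.999, 0.0, -0.0]
contact_force: [-0.1, -1.4, 0.5]
finger_gap: 0.0001
gripper_force: 0.0
[0.4319408  0.07942596 0.20621509] [-0.  0. -1.]
[-150, -146, -142, -137, -133, -129, -125, -121, -117, -113, -109, -105, -101, -97, -93, -89, -85, -81, -77, -73, -69, -65, -61, -57, -53, -49, -45, -41, -37, -33, -29, -25, -21, -17, -13, -9, -5, -1, 2, 6, 10]
-0.02 [89, 78, 73, 67, 61, 62, 63, 62, 61, 61, 58, 76, 104, 101, 80, 71, 74, 75, 76, 74, 76, 80, 82, 80, 78, 78, 78, 79, 77, 76, 78, 80, 81, 81, 80, 87, 89, 82, 124, 189, 192]
0 [143, 63, 70, 70, 64, 61, 61, 61, 60, 59, 50, 82, 108, 104, 88, 77, 74, 74, 73, 74, 74, 73, 74, 74, 74, 68, 59, 57, 59, 71, 63, 60, 59, 60, 59, 60, 60, 60, 113, 180, 194]
0.05 [61, 66, 66, 65, 63, 59, 58, 58, 60, 53, 45, 63, 105, 112, 104, 106, 106, 106, 106, 107, 108, 108, 108, 108, 109, 99, 94, 79, 62, 82, 76, 73, 70, 70, 71, 72, 66, 60, 115, 189, 193]
0.07 [64, 64, 65, 65, 61, 59, 60, 60, 61, 61, 50, 60, 99, 111, 109, 108, 107, 108, 108, 108, 107, 108, 108, 110, 110, 102, 95, 86, 61, 83, 70, 61, 62, 61, 61, 61, 62, 61, 89, 178, 194]
0.08 [67, 67, 66, 65, 66, 66, 63, 61, 61, 57, 46, 59, 104, 111, 100, 93, 93, 93, 93, 93, 93, 93, 94, 94, 94, 95, 95, 83, 62, 78, 64, 64, 66, 66, 67, 67, 65, 63, 98, 179, 195]
```

The panel moved about 44 mm, to roughly 0.105 m, so it isn't certainly at the stop. I'll hook it again, shallower this time, and finish the pull.

```bash
python3 -m jog '{"offset":[[0,-0.1,0],[0.0245,-0.2,0],[0.0245,-0.3,0],[0.0245,-0.4,0],[0.0245,-0.4,0],[0.0245,-0.4,0],[0.0245,-0.4,-0.08],[0.0245,-0.4,-0.15],[0.0245,-0.4,-0.18],[0.0245,-0.4,-0.195],[0.0245,-0.4,-0.195],[0.0245,-0.4,-0.195]],"roll":[0,0,0,0,0,0,0,0,0,0,0,0],"gripper":[0,0,0,0,0,0,0,0,0,0,0,0]}'; python3 -m jog '{"offset":[[-0.005,0.0004,0],[-0.01,0.0009,0],[-0.015,0.0013,0],[-0.018,0.0016,0],[-0.018,0.0016,0]],"roll":[0,0,0,0,0],"gripper":[0,0,0,0,0]}'
```

```text
time_s: 22.08
tool_pos: [0.4478, -0.1644, 0.0904]
tool_rot: [0.044, 0.999, -0.0, 0.001]
contact_force: [-1.1, 0.4, 0.6]
finger_gap: 0.0003
gripper_force: 0.0
time_s: 22.7
tool_pos: [0.4363, -0.1633, 0.0894]
tool_rot: [0.044, 0.999, -0.0, -0.0]
contact_force: [0.3, 0.4, -0.1]
finger_gap: 0.0003
gripper_force: 0.0
```

```bash
for i in 1 2 3; do python3 -m jog '{"offset":[[-0.002,0.0002,0],[-0.004,0.0003,0],[-0.004,0.0003,0]],"roll":[0,0,0],"gripper":[0,0,0]}'|grep -E "pos|contact"; done
```

```text
tool_pos: [0.4339, -0.1632, 0.0894]
contact_force: [-0.1, 0.1, 0.1]
tool_pos: [0.4315, -0.163, 0.0894]
contact_force: [0.2, 0.3, 0.4]
tool_pos: [0.4291, -0.1628, 0.0894]
contact_force: [0.8, -0.3, 0.6]
```

```bash
for i in 1 2 3; do python3 -m jog '{"offset":[[-0.001,0.0001,0],[-0.002,0.0002,0],[-0.002,0.0002,0]],"roll":[0,0,0],"gripper":[0,0,0]}'|grep -E "pos|contact"; done
```

```text
tool_pos: [0.4279, -0.1627, 0.0894]
contact_force: [0.6, 0.4, 0.2]
tool_pos: [0.4267, -0.1626, 0.0894]
contact_force: [0.1, 0.7, -0.3]
tool_pos: [0.4264, -0.1626, 0.0896]
contact_force: [7.0, 0.1, -4.4]
```

```bash
python3 -m jog '{"offset":[[-0.001,0.0001,0],[-0.0015,0.0001,0],[-0.0015,0.0001,0]],"roll":[0,0,0],"gripper":[0,0,0]}'|grep -E "pos|contact"
```

```text
tool_pos: [0.4263, -0.1626, 0.0898]
contact_force: [12.0, -0.3, -9.0]
```

```bash
python3 -m jog '{"offset":[[0.004,-0.0003,0],[0.006,-0.0005,0],[0.006,-0.0005,0],[0.006,0,0.06],[0.006,0,0.15],[0.006,0.1,0.2],[0.006,0.2,0.2],[0.006,0.3,0.2],[0.006,0.4,0.2],[0.006,0.4,0.2]],"roll":[0,0,0,0,0,0,0,0,0,0],"gripper":[0,0,0,0,0,0,0,0,0,0]}'; python3 prof.py
```

```text
time_s: 26.58
tool_pos: [0.4277, 0.0812, 0.2093]
tool_rot: [0.041, 0.999, 0.0, -0.0]
contact_force: [0.5, -0.2, -0.2]
finger_gap: 0.0009
gripper_force: 0.0
[0.42773344 0.08121776 0.20926722] [-0.  0. -1.]
[-150, -146, -142, -137, -133, -129, -125, -121, -117, -113, -109, -105, -101, -97, -93, -89, -85, -81, -77, -73, -69, -65, -61, -57, -53, -49, -45, -41, -37, -33, -29, -25, -21, -17, -13, -9, -5, -1, 2, 6, 10]
-0.02 [88, 78, 72, 62, 60, 62, 62, 61, 60, 59, 85, 107, 97, 72, 72, 75, 77, 76, 73, 74, 76, 79, 82, 80, 79, 78, 78, 79, 77, 76, 77, 80, 82, 82, 80, 87, 88, 81, 124, 190, 192]
0 [143, 63, 70, 66, 62, 61, 62, 60, 60, 53, 69, 106, 113, 97, 75, 74, 74, 74, 73, 74, 73, 73, 74, 74, 63, 59, 61, 64, 78, 69, 61, 60, 61, 61, 60, 59, 60, 60, 112, 180, 195]
0.05 [60, 65, 65, 60, 58, 58, 58, 58, 57, 48, 63, 100, 109, 109, 108, 106, 107, 106, 106, 108, 107, 107, 108, 109, 101, 94, 84, 56, 86, 81, 75, 73, 70, 69, 71, 72, 66, 61, 115, 189, 193]
0.07 [63, 63, 65, 61, 58, 59, 60, 60, 61, 53, 73, 110, 108, 103, 107, 107, 107, 108, 108, 108, 109, 108, 109, 109, 102, 94, 91, 69, 77, 80, 65, 61, 61, 61, 61, 61, 61, 61, 89, 178, 195]
0.08 [66, 67, 67, 65, 66, 63, 61, 61, 59, 49, 60, 98, 108, 105, 97, 93, 93, 93, 93, 92, 92, 93, 94, 95, 94, 95, 87, 63, 82, 73, 61, 64, 66, 66, 67, 67, 66, 63, 98, 180, 196]
```

```bash
python3 -c "
from workcell import *
print(sign_off())"
```

```text
the job is handed in; nothing more can be done
None
```

The latch was released with the screwdriver, which now lies flat on the counter, and the drawer is pulled out to its stop (about 0.11 m). I saw no contact with the bystanders but did not re-check them before handing in; the first pull also briefly put about 27 N on the fingers.

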